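Clear the saddle weight and hold the printing screen at its balance point

TASK

Take the U-shaped saddle weight off the hinged printing screen's front bar, hang it astride the parking rail's bar and let go of it; only then pinch the screen's front tongue and swing the screen up to its balance point, a little short of upright, where it would fall neither shut nor over backwards. Never let it go over backwards, and leave the other things where they are. Finish while holding: keep the tongue pinched and the screen still at its balance point.

Things in the scene. Friction and masses are not known exactly. Their poses are not given: they have to be found in the camera images.
- saddle: Loose U-shaped steel saddle, 0.25 kg, astride the screen's front bar, +y of the tongue. Origin: middle of the bridge's underside, which rests on the bar. z up, y along the bar, x across. Bridge 44 (x) x 30 (y) x 10 mm; legs 8 thick reach 55 mm below the origin, 28 clear gap between them. On top a square grey grip 20 x 20, 10 to 52 above the origin: grasp this. It hangs upright by its weight.
- rail: Fixed parking rail, left or right of the light table: a round bar, 16 mm in diameter, on two grey posts (tops 170 above the table) on a 90 x 220 wooden foot. Origin: middle of the foot, on the table. The bar runs along its own y, roughly away from the robot, 188 mm clear between the posts. The saddle hangs with its y along this bar, either way round.
- rail_mid (a point): Middle of the axis of the parking rail's bar, 160 mm above the table; axes as the rail's (y along the bar). The bar's top, where the saddle's origin comes to rest, is 8 mm above this point.
- screen (a joint): Angle of the printing screen, rad: 0 shut, growing as the front edge swings up and away from the robot; 1.57 upright, 2.5 fallen over. Turns freely. Weight about 0.62 kg; centre of mass 98 mm in front of the hinge axis and 21 mm above it when shut (heavy steel beam on top), so it balances at 1.35 rad (78 deg): below that it falls shut, beyond it falls over backwards.
- hinge (a point): Middle of the screen's hinge axis, fixed on the light table, 75 mm above the desk. y along the axis, -x to the front, where the tongue lies when shut. Screen: 240 mm wide frame of 20 mm bar, 0 to 20 mm above the axis when shut; its front bar (centre line 175 mm in front of the axis) has a free 35 mm gap behind it. The light table reaches 125 mm in front of the axis, 57 mm high.
- tongue (a point): Flat black tongue on the middle of the screen's front bar, part of the screen: 20 mm wide (y, along the hinge), 12 thick, 57 mm long. Origin: grip point inside it, 227 mm in front of the hinge axis and 10 above it when shut, 20 from the free end, 42 from the bar. -x to the free end. Pinched by its sides (along y) it can turn between fingers that stay pointing down.
- tea: Bystander: tea bottle, 60 mm in diameter, 190 mm high. Origin under its centre.
- jar: Bystander: ink jar, 64 mm in diameter, 65 mm high. Origin under its centre.
- tape: Bystander: tape roll lying flat, 96 mm in diameter, 24 mm high. Origin under its centre.
- knife: Bystander: ink spatula, 170 mm long, lying flat.
- squeegee: Bystander: squeegee lying flat, 180 mm long along its own y, 30 mm high.

How it is judged:
By the outcome, as a careful person would: the job done as asked, in the order asked, and still so for the second after the job is handed in, while the arm keeps its last pose, push and grip.
It also fails if it takes over 61 s, if anything falls off the work surface, if the arm or the gripper's body presses on something with over 40 N, if the wrist force passes 120 N, or if a joint passes its speed limit or range.

ROBOT

A 6-joint arm with a two-finger parallel gripper is mounted at the origin on the work surface. World frame = base frame: x ahead of the robot, y to its left, z up, the work surface at z = 0. Lengths are in m, angles in degrees, forces in N, time in s.
With the tool pointing down it reaches from about 0.35 to 0.875 m from the base axis. Payload 4.2 kg.
Tool frame: the origin (TCP) lies at the very end of the fingers, on their centre line; the grasp point (between the pads) lies 19 mm behind it (r.grip_point_offset is the distance from the TCP to the grasp point, in m); z points along the fingers, y is the line along which they close (so a half turn about z gives the same grasp; the last joint's range is limited). The gripper opens to 87 mm and grips with 3 to 60 N. Pads are 19 mm wide; open, the fingers measure 117 mm over their backs; the gripper's body (75 mm by 190 mm) begins 51 mm behind the grasp point.
Start: joints at [86.093, 22.042, 0.453, 0, -68.411, -14.817], TCP at [0.201, 0.592, 0.223] pointing down, gripper open.
Joint ranges: [-179.83, 179.83], [-69.29, 118.12], [-61.27, 80.66], [-181.25, 117.63], [-171.15, -9.14], [-177.46, 177.46]. Speed limits (degrees/s): [159.86, 159.86, 180, 180, 180, 180].

INTERFACE

Orientations are given as a 3x3 rotation matrix whose columns are the frame's x, y, z axes.
In Python, from station import r, cams gives the robot as it stands. The module is installed in compiled form; this text tells all that it offers.
- The arm moves only by the shell command python3 -m handwheel 'ROWS'. ROWS is JSON, a list that holds one entry, the list of rows, each a list of 7 numbers: the turn, a rotation vector about the tool's x, y, z in units of 6 degrees (1.0 is 6 degrees), then the shift along the tool's x, y, z in m, then the finger opening in m, from 0 to 0.087. In form: [[[ax, ay, az, x, y, z, jaw], ...]]. A call has 1 to 12 rows; each row shifts and turns the commanded pose from where the row before left it, along the tool's axes as they then stand; what a row does not reach is not made up. A row lasts 1/10 s, in which the tool goes at most 50 mm and 8.59 degrees, less where a joint would pass 70% of its speed; a pose out of reach is approached as far as the arm can. A call with a gripper value outside its range is refused whole. The fingers move at their own pace and stop on an object; the grip force is fixed at half the most. Time passes only in rows, so rows that do not move let the fingers close. It gives the time, the measured TCP pose, the force, the opening and the grip force at its end, in the units of the state.
- r.sense(): the state, without advancing time (a new reading comes with each control period).
- cams.capture(name): name is "side" or "top" or "wrist"; returns the picture (420x560x3 uint8, red, green, blue); there is no depth.
- cams.get_calibration(name): a dict with "camera_matrix" (3x3 intrinsics, pixels), "rvec" (rotation vector, rad) and "tvec" (3), from world to camera coordinates, as OpenCV has them; the wrist camera has in their place "T_tool_cam" (4x4, takes a point from camera to tool coordinates, whose origin is the TCP and whose axes are the flange's). Camera axes: x right, y down, z forward; pixel columns grow to the right and rows downward; lengths in m; the calibration is good to about 2 mm. A picture is of the moment at which its call begins: read the wrist's pose just before it. get_calibration takes no time and is no camera call.
- r.finish_job(): hands the job in; it is judged then, once.
The state is a dict: "time_s": time; "joints": joint angles; "joint_velocities": joint speeds; "effort": joint torques, N m; "tcp_pos": TCP position; "ee_rot": TCP orientation; "wrist_force": force on the tool from outside, world axes, zero at the start; "moment": the same for the moment, N m; "gripper_width": opening from 0.0 (shut) to 1.0 (fully open); "gripper_force": force on a finger pad.
Only numpy, scipy, OpenCV 4.12 (cv2) and the standard library are available. Lean on these libraries where they do the work, as an engineer would, in place of code of your own. Each camera call takes 0.05 s, during which the arm holds its last target. There are 200 camera calls.

## Working session

There is one attempt and no reset: what is moved stays moved. The work goes in short steps, Python scripts to look and compute and a shell command to move; the robot and the scene stay as the last step left them, time stands still between calls to the robot, and variables do not carry over. Pictures are saved under pics/ and viewed, at most 10 in all, crops included, and the job is handed in when it is done.

```bash
mkdir -p pics
python3 - <<'E'
from station import r,cams
import cv2,numpy as np
s=r.sense();print(s['time_s'],s['tcp_pos'],np.round(s['ee_rot'],3).tolist(),s['gripper_width'],r.grip_point_offset)
for n in ['side','top']:
    im=cams.capture(n);cv2.imwrite(f'pics/{n}0.png',im[:,:,::-1]);c=cams.get_calibration(n)
    print(n,c['camera_matrix'],c['rvec'],c['tvec'])
print(cams.get_calibration('wrist'))
E
```

```text
0.0 [0.2004028  0.59135569 0.22146849] [[0.947, -0.321, -0.001], [-0.321, -0.947, -0.002], [0.0, 0.002, -1.0]] 1.0020570078100481 0.0187
side [[391.65961189   0.         277.23400541]
 [  0.         391.65961189 216.12094685]
 [  0.           0.           1.        ]] [ 0.59983031 -2.72096296  1.09223217] [0.53716359 0.26344517 0.80845685]
top [[534.73530996   0.         277.8383887 ]
 [  0.         534.73530996 212.53191287]
 [  0.           0.           1.        ]] [ 2.17367798 -2.15602291  0.11960424] [-0.01344299  0.57401713  1.33340702]
{'camera_matrix': array([[313.87752475,   0.        , 281.60714548],
       [  0.        , 313.87752475, 214.27499321],
       [  0.        ,   0.        ,   1.        ]]), 'T_tool_cam': array([[ 6.58439678e-06, -9.66938586e-01, -2.55009354e-01,
         7.00521969e-02],
       [ 9.99999765e-01, -1.68367328e-04,  6.64231561e-04,
        -1.21084545e-05],
       [-6.85206370e-04, -2.55009299e-01,  9.66938358e-01,
        -1.62088613e-01],
       [ 0.00000000e+00,  0.00000000e+00,  0.00000000e+00,
         1.00000000e+00]])}
```

View pics/top0.png

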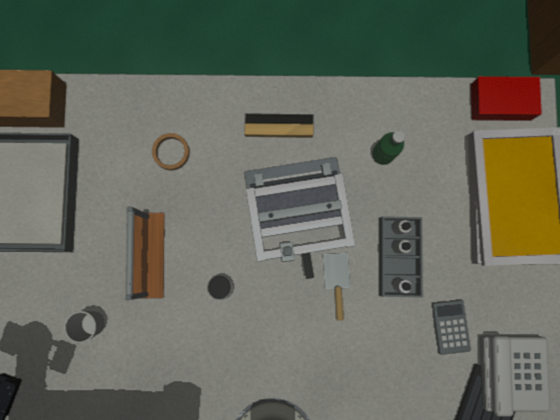

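View pics/side0.png

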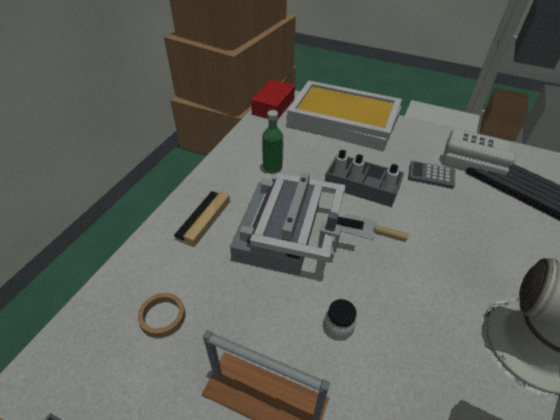

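The top view shows the saddle grip near (288,250), the tongue near (308,265), and the rail bar from about (129,208) to (130,297). The side view shows the rail bar from (208,340) to (325,383). I'll enlarge these areas to get accurate pixels.

```bash
cat > h.py <<'E'
import numpy as np,cv2
from station import r,cams
def ray(n,uv,s=None):
    c=cams.get_calibration(n);K=c['camera_matrix']
    d=np.linalg.inv(K)@[uv[0],uv[1],1]
    if n=='wrist':
        T=np.eye(4);T[:3,:3]=s['ee_rot'];T[:3,3]=s['tcp_pos'];M=T@c['T_tool_cam'];return M[:3,3],M[:3,:3]@d
    R=cv2.Rodrigues(c['rvec'])[0];return -R.T@np.ravel(c['tvec']),R.T@d
def onz(n,uv,z,s=None):
    o,d=ray(n,uv,s);return o+d*(z-o[2])/d[2]
E
python3 - <<'E'
from h import *
a=cv2.imread('pics/top0.png');b=cv2.imread('pics/side0.png')
A=cv2.resize(a[150:300,240:360],None,fx=4,fy=4,interpolation=2)  #480x600
B=cv2.resize(a[195:310,115:175],None,fx=5,fy=5,interpolation=2) #300x575
C=np.zeros((600,800,3),np.uint8);C[:,:480]=A;C[:575,480:780]=B
cv2.imwrite('pics/crop1.png',C)
for n,uv,z in [('top',(288,248),.147),('top',(308,265),.085),('top',(129.5,208),.16),('top',(130.5,297),.16),('side',(208,340),.16),('side',(325,383),.16)]:print(n,uv,onz(n,uv,z).round(4))
E
```

```text
top (288, 248) [ 0.4788 -0.033   0.147 ]
top (308, 265) [ 0.4407 -0.083   0.085 ]
top (129.5, 208) [0.5676 0.3344 0.16  ]
top (130.5, 297) [0.3642 0.3243 0.16  ]
side (208, 340) [0.5617 0.3381 0.16  ]
side (325, 383) [0.3654 0.323  0.16  ]
```

View pics/crop1.png

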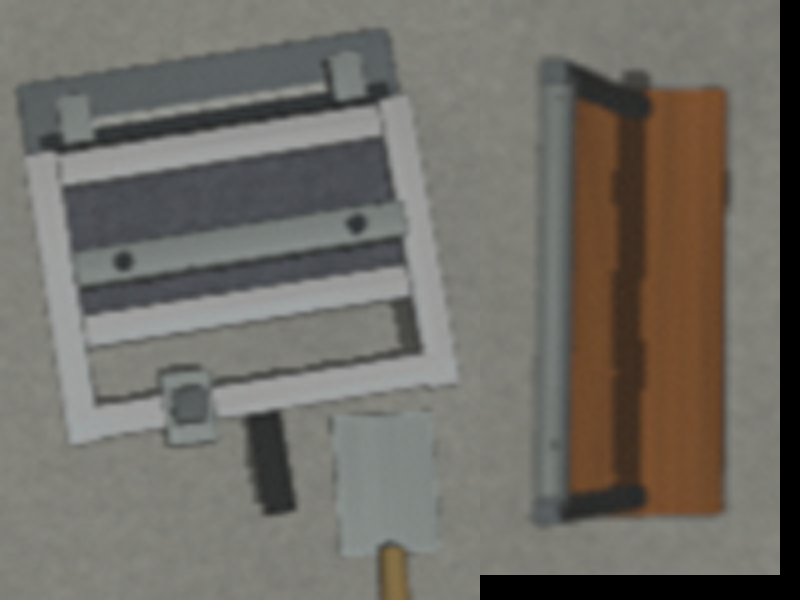

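The crop shows the grip top at about (287.5,251), the tongue from (305.5,253.3) to (309.5,278), the front bar's outer corners at (257.5,260.5) and (354.2,245), and the post tops at (130,208.6) and (128.2,297.4).

Run:
```python
from h import *
P={k:onz('top',uv,z) for k,uv,z in [('grip',(287.5,251),.147),('tb',(305.5,253.3),.091),('tf',(309.5,278),.091),('BL',(257.5,260.5),.095),('BR',(354.25,245),.095),('TL',(246.75,188.25),.095),('TR',(342.5,174),.095),('p1',(130,208.6),.17),('p2',(128.2,297.4),.17),('bm',(130,253),.168)]}
for k,v in P.items():print(k,v.round(4))
print('w',np.linalg.norm(P['BL']-P['BR']),'rail',np.linalg.norm(P['p1']-P['p2']),'tongue',np.linalg.norm(P['tb']-P['tf']))
y=P['BL']-P['BR']+P['TL']-P['TR'];print('yaw hinge y vs world y',np.degrees(np.arctan2(-y[0],y[1])))
y=P['p1']-P['p2'];print('rail yaw',np.degrees(np.arctan2(-y[0],y[1])))
s=r.sense();print(np.degrees(np.arctan2(s['ee_rot'][1][0],s['ee_rot'][0][0])))
```

```text
grip [ 0.4719 -0.0319  0.147 ]
tb [ 0.4688 -0.0765  0.091 ]
tf [ 0.4095 -0.0863  0.091 ]
BL [0.4504 0.0393 0.095 ]
BR [ 0.4896 -0.1941  0.095 ]
TL [0.6262 0.0677 0.095 ]
TR [ 0.6635 -0.1666  0.095 ]
p1 [0.5651 0.3304 0.17  ]
p2 [0.3637 0.3267 0.17  ]
bm [0.4636 0.327  0.168 ]
w 0.23670044596562853 rail 0.2014125078233984 tongue 0.06007759067378914
yaw hinge y vs world y 9.288547300482016
rail yaw -88.94759160785141
-18.7351622090145
```

```bash
python3 -m handwheel '[[[0,0,0,0.0327,0.0359,0,0.087],[0,0,0,0.0327,0.0359,0,0.087],[0,0,0,0.0327,0.0359,0,0.087],[0,0,0,0.0327,0.0359,0,0.087],[0,0,0,0.0327,0.0359,0,0.087],[0,0,0,0.0327,0.0359,0,0.087],[0,0,0,0.0327,0.0359,0,0.087],[0,0,0,0.0327,0.0359,0,0.087],[0,0,0,0.0327,0.0359,0,0.087],[0,0,0,0.0327,0.0359,0,0.087],[0,0,0,0.0327,0.0359,0,0.087],[0,0,0,0.0327,0.0359,0,0.087]]]'
python3 -m handwheel '[[[0,0,0,0.0327,0.0359,0,0.087],[0,0,0,0.0327,0.0359,0,0.087],[0,0,-1.17,0,0,0,0.087],[0,0,-1.17,0,0,0,0.087],[0,0,-1.17,0,0,0,0.087],[0,0,-1.17,0,0,0,0.087],[0,0,0,0,0,0,0.087],[0,0,0,0,0,0,0.087]]]'
cat > look.py <<'E'
import sys
from h import *
s=r.sense();im=cams.capture('wrist');cv2.imwrite(f'pics/{sys.argv[1]}.png',im[:,:,::-1])
import pickle;pickle.dump({k:s[k] for k in('tcp_pos','ee_rot')},open(f'pics/{sys.argv[1]}.pkl','wb'))
R=s['ee_rot'];print(s['time_s'],s['tcp_pos'],np.round(R,3).tolist(),s['joints'])
E
python3 look.py w1
```

```text
time_s: 1.3
tcp_pos: [0.4341, 0.056, 0.2226]
ee_rot: [[0.947, -0.321, 0.0], [-0.321, -0.947, 0.0], [0.0, -0.0, -1.0]]
wrist_force: [0.7, 0.4, -0.6]
gripper_width: 1.001
gripper_force: 0.0
time_s: 2.1
tcp_pos: [0.4726, -0.0311, 0.2223]
ee_rot: [[0.987, 0.16, -0.001], [0.16, -0.987, -0.0], [-0.001, -0.0, -1.0]]
wrist_force: [0.5, 0.2, 0.1]
gripper_width: 1.003
gripper_force: 0.0
2.1 [ 0.47260964 -0.03106705  0.22232839] [[0.987, 0.16, -0.001], [0.16, -0.987, -0.0], [-0.001, -0.0, -1.0]] [ 1.59533622e+01  7.18080717e+00 -1.99366243e+01 -6.39186069e-03
 -6.29142871e+01  8.32551806e+01]
```

View pics/w1.png

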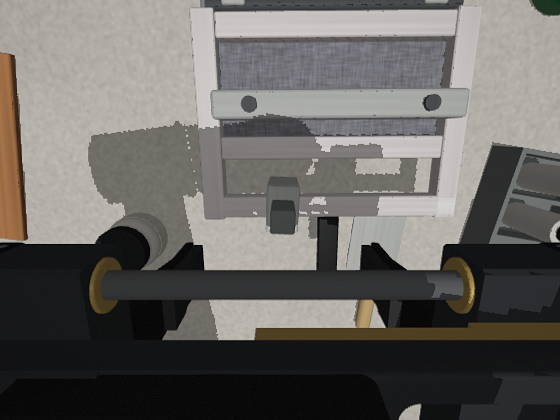

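The wrist view shows the saddle at about (283,205), with the darker grip top spanning about x 271–296 and y 200–233. The frame is aligned with the image axes. I'll check this by casting rays.

Run:
```python
from h import *
import pickle
s=pickle.load(open('pics/w1.pkl','rb'))
for uv,z in [((271,217),.147),((296,217),.147),((283.5,201),.147),((283.5,233),.147),((205,218),.095),((454,217),.095),((192,10),.095),((480,8),.095),((327.5,269),.091),((283,177),.105)]:
    p=onz('wrist',uv,z,s);print(uv,p.round(4),(np.array(s['ee_rot']).T@(p-s['tcp_pos'])).round(4))
im=cv2.imread('pics/w1.png');cv2.imwrite('pics/w1c.png',cv2.resize(im[165:290,240:360],None,fx=4,fy=4,interpolation=2))
```

```text
(271, 217) [ 0.4763 -0.0224  0.147 ] [ 0.0051 -0.0079  0.0753]
(296, 217) [ 0.4795 -0.0418  0.147 ] [0.0051 0.0117 0.0753]
(283.5, 201) [ 0.4906 -0.03    0.147 ] [0.0179 0.0018 0.0753]
(283.5, 233) [ 0.4649 -0.0342  0.147 ] [-0.0081  0.0019  0.0753]
(205, 218) [0.4509 0.0392 0.095 ] [-0.0101 -0.0728  0.1273]
(454, 217) [ 0.4899 -0.1957  0.095 ] [-0.0092  0.1653  0.1273]
(192, 10) [0.6243 0.0669 0.095 ] [ 0.1654 -0.0724  0.1272]
(480, 8) [ 0.6632 -0.164   0.095 ] [0.167  0.1617 0.1272]
(327.5, 269) [ 0.416  -0.0878  0.091 ] [-0.0649  0.047   0.1314]
(283, 177) [ 0.503  -0.0278  0.105 ] [0.0306 0.0017 0.1173]
```

View pics/w1c.png

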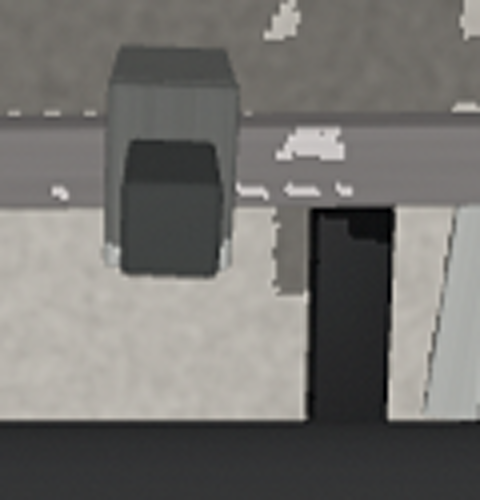

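The grip top's centre is at (282.8,222.2), about 1 mm in x and 1.5 mm in y from the tool axis. I'll descend and grasp.

```bash
python3 -m handwheel '[[[0,0,0,0.001,0.0015,0.035,0.087],[0,0,0,0,0,0.035,0.087],[0,0,0,0,0,0.03,0.087],[0,0,0,0,0,0.01,0.087],[0,0,0,0,0,0,0.06],[0,0,0,0,0,0,0.04],[0,0,0,0,0,0,0.01],[0,0,0,0,0,0,0.01],[0,0,0,0,0,0,0.01],[0,0,0,0,0,0,0.01]]]'
```

```text
time_s: 3.15
tcp_pos: [0.4743, -0.0323, 0.1131]
ee_rot: [[0.987, 0.163, 0.001], [0.163, -0.987, 0.0], [0.001, -0.0, -1.0]]
wrist_force: [-0.2, 0.3, 0.2]
gripper_width: 0.54
gripper_force: 0.0
```

```bash
python3 -m handwheel '[[[0,0,0,0,0,0,0.01],[0,0,0,0,0,0,0.01],[0,0,0,0,0,0,0.01],[0,0,0,0,0,0,0.01],[0,0,0,0,0,0,0.01],[0,0,0,0,0,0,0.01],[0,0,0,0,0,0,0.01],[0,0,0,0,0,0,0.01],[0,0,0,0,0,0,0.01]]]'
```

```text
time_s: 4.05
tcp_pos: [0.474, -0.0324, 0.1125]
ee_rot: [[0.987, 0.163, -0.0], [0.163, -0.987, 0.0], [-0.0, -0.0, -1.0]]
wrist_force: [-0.2, -0.3, 1.1]
gripper_width: 0.223
gripper_force: 29.8
```

```bash
python3 -m handwheel '[[[0,0,0,0,0,-0.01,0.01],[0,0,0,0,0,-0.03,0.01],[0,0,0,0,0,-0.04,0.01],[0,0,0,0,0,-0.04,0.01],[0,0,0,0,0,-0.04,0.01],[0,0,0,0.003,-0.022,0,0.01],[0,0,0,0.0061,-0.0445,0,0.01],[0,0,0,0.0061,-0.0445,0,0.01],[0,0,0,0.0061,-0.0445,0,0.01],[0,0,0,0.0061,-0.0445,0,0.01],[0,0,0,0.0061,-0.0445,0,0.01],[0,0,0,0.0061,-0.0445,0,0.01]]]'
python3 -m handwheel '[[[0,0,0,0.0061,-0.0445,0,0.01],[0,0,0,0.003,-0.022,0,0.01],[0,0,0.7,0,0,0,0.01],[0,0,1.4,0,0,0,0.01],[0,0,1.4,0,0,0,0.01],[0,0,1.4,0,0,0,0.01],[0,0,1.4,0,0,0,0.01],[0,0,1.4,0,0,0,0.01],[0,0,1.4,0,0,0,0.01],[0,0,1.4,0,0,0,0.01],[0,0,1.4,0,0,0,0.01],[0,0,1.4,0,0,0,0.01]]]'
python3 -m handwheel '[[[0,0,1.4,0,0,0,0.01],[0,0,1.4,0,0,0,0.01],[0,0,0.27,0,0,0,0.01],[0,0,0,0,0,0,0.01],[0,0,0,0,0,0,0.01]]]'
python3 look.py w2
```

```text
time_s: 5.25
tcp_pos: [0.4655, 0.2608, 0.273]
ee_rot: [[0.987, 0.163, 0.0], [0.163, -0.987, 0.0], [0.0, -0.0, -1.0]]
wrist_force: [0.9, 0.4, -1.9]
gripper_width: 0.227
gripper_force: 29.9
time_s: 6.45
tcp_pos: [0.4642, 0.3256, 0.2726]
ee_rot: [[0.328, -0.945, -0.001], [-0.945, -0.328, -0.001], [0.0, 0.001, -1.0]]
wrist_force: [0.1, -0.0, -1.9]
gripper_width: 0.226
gripper_force: 29.9
time_s: 6.95
tcp_pos: [0.4643, 0.3261, 0.2726]
ee_rot: [[0.022, -1.0, -0.0], [-1.0, -0.022, -0.0], [0.0, 0.0, -1.0]]
wrist_force: [-0.1, -0.1, -1.6]
gripper_width: 0.228
gripper_force: 29.9
6.95 [0.46429939 0.32609217 0.27261663] [[0.022, -1.0, -0.0], [-1.0, -0.022, -0.0], [0.0, 0.0, -1.0]] [ 5.14397152e+01  1.46208793e+01 -3.06264051e+00 -1.05569475e-03
 -7.23272821e+01 -5.01996808e+01]
```

View pics/w2.png

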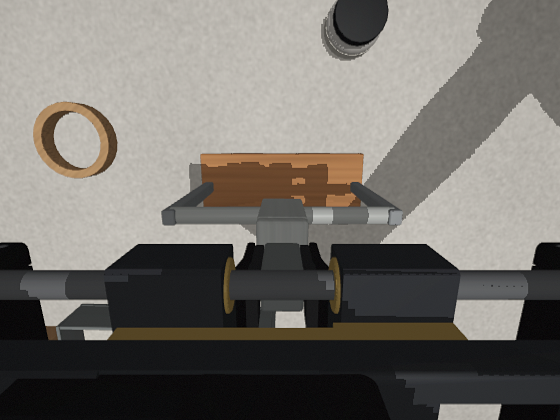

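The wrist view shows the rail bar across about rows 208–223, with post tops at about (169,216) and (395,216). The held saddle covers the middle.

Run:
```python
from h import *
import pickle
s=pickle.load(open('pics/w2.pkl','rb'))
im=cv2.imread('pics/w2.png').astype(int)
for u in (230,245,340,375): print(u,im[198:232,u].sum(1)//3)
for uv,z in [((230,215.5),.162),((340,215.5),.162),((169,216),.17),((395,216),.17)]:
    p=onz('wrist',uv,z,s);print(uv,p.round(4),(np.array(s['ee_rot']).T@(p-s['tcp_pos'])).round(4))
```

```text
230 [ 69  69  68  68  67  65  65  66  71  89  96 101 106 106 107 106 108 110
 111 107 105 102 100  96  93 105 157 192 188 187 187 187 187 186]
245 [ 70  67  68  67  65  68  70  69  72  89  97 102 105 106 106 107 110 113
 113 107 104 102 100  97  94  93 102 118 116 117 126 143 188 184]
340 [115 116 115 116 120 122 124 121 106  88  96 101 106 105 107 106 109 110
 109 106 105 103 100  97  96  89  90 117 114 113 114 115 116 116]
375 [ 67  63  62  59  58  60  59  57  72 112 134 146 156 161 165 167 173 180
 183 177 173 168 163 157 152 136 106 112 113 114 116 118 116 116]
(230, 215.5) [0.5111 0.3303 0.162 ] [-0.0032 -0.0469  0.1106]
(340, 215.5) [0.4122 0.3282 0.162 ] [-0.0032  0.052   0.1106]
(169, 216) [0.5631 0.3297 0.17  ] [-0.0015 -0.0988  0.1026]
(395, 216) [0.3657 0.3255 0.17  ] [-0.0015  0.0986  0.1026]
```

```bash
python3 -m handwheel '[[[0,0,0,-0.0025,0.0025,0,0.01],[0,0,0,0,0,0.015,0.01],[0,0,0,0,0,0.015,0.01],[0,0,0,0,0,0.01,0.01],[0,0,0,0,0,0,0.01]]]'
python3 - <<'E'
from h import *
cv2.imwrite('pics/s2.png',cv2.resize(cams.capture('side')[250:420,150:380,::-1],None,fx=3,fy=3,interpolation=2))
E
```

```text
time_s: 7.5
tcp_pos: [0.461, 0.3282, 0.2309]
ee_rot: [[0.02, -1.0, -0.003], [-1.0, -0.02, -0.003], [0.003, 0.003, -1.0]]
wrist_force: [-0.5, -0.1, -2.3]
gripper_width: 0.226
gripper_force: 29.9
```

View pics/s2.png

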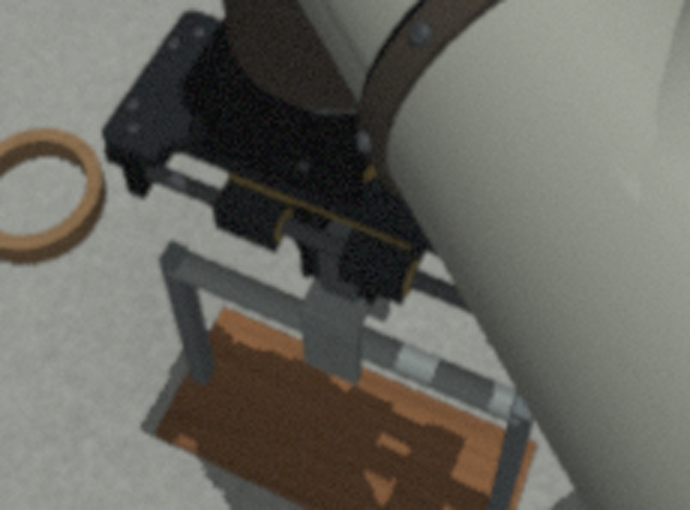

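The side view shows the saddle over the bar with the near leg passing in front of it. Forces are unchanged, so I'll keep lowering.

```bash
python3 -m handwheel '[[[0,0,0,0,0,0.012,0.01],[0,0,0,0,0,0.012,0.01],[0,0,0,0,0,0.012,0.01],[0,0,0,0,0,0.006,0.01],[0,0,0,0,0,0,0.01]]]'
```

```text
time_s: 8.05
tcp_pos: [0.4613, 0.3282, 0.189]
ee_rot: [[0.02, -1.0, -0.002], [-1.0, -0.02, -0.002], [0.002, 0.002, -1.0]]
wrist_force: [-0.1, -0.4, -2.1]
gripper_width: 0.224
gripper_force: 29.9
```

```bash
python3 -m handwheel '[[[0,0,0,0,0,0.002,0.01],[0,0,0,0,0,0.001,0.01],[0,0,0,0,0,0,0.01]]]'; python3 -m handwheel '[[[0,0,0,0,0,0.0008,0.01],[0,0,0,0,0,0,0.01]]]'
```

```text
time_s: 8.35
tcp_pos: [0.4619, 0.3289, 0.1878]
ee_rot: [[0.02, -1.0, 0.0], [-1.0, -0.02, 0.0], [-0.0, -0.0, -1.0]]
wrist_force: [-0.2, -0.4, -1.8]
gripper_width: 0.228
gripper_force: 29.9
time_s: 8.55
tcp_pos: [0.4618, 0.3288, 0.1869]
ee_rot: [[0.02, -1.0, 0.0], [-1.0, -0.02, 0.0], [-0.0, -0.0, -1.0]]
wrist_force: [-0.3, 0.1, -1.8]
gripper_width: 0.221
gripper_force: 29.9
```

```bash
python3 -m handwheel '[[[0,0,0,0,0,0.001,0.01],[0,0,0,0,0,0,0.01]]]'; python3 -m handwheel '[[[0,0,0,0,0,0.001,0.01],[0,0,0,0,0,0,0.01]]]'
```

```text
time_s: 8.75
tcp_pos: [0.4617, 0.3287, 0.1857]
ee_rot: [[0.02, -1.0, -0.0], [-1.0, -0.02, -0.0], [0.0, 0.0, -1.0]]
wrist_force: [0.5, -0.0, -2.2]
gripper_width: 0.226
gripper_force: 29.9
time_s: 8.95
tcp_pos: [0.4618, 0.3288, 0.1855]
ee_rot: [[0.02, -1.0, 0.0], [-1.0, -0.02, 0.0], [-0.0, -0.0, -1.0]]
wrist_force: [-2.4, -0.1, 1.1]
gripper_width: 0.229
gripper_force: 29.9
```

The vertical force has changed sign, so the saddle is resting on the bar. I'll release it, retreat and check.

```bash
python3 -m handwheel '[[[0,0,0,0,0,0,0.03],[0,0,0,0,0,0,0.05],[0,0,0,0,0,0,0.07],[0,0,0,0,0,0,0.07],[0,0,0,0,0,0,0.07],[0,0,0,0,0,0,0.07],[0,0,0,0,0,0,0.07]]]'; python3 -m handwheel '[[[0,0,0,0,0,-0.02,0.07],[0,0,0,0,0,-0.04,0.07],[0,0,0,0,0,-0.04,0.07],[0,0,0,0,0,0,0.07]]]'; python3 look.py w3
```

```text
time_s: 9.65
tcp_pos: [0.4618, 0.3288, 0.1847]
ee_rot: [[0.02, -1.0, 0.0], [-1.0, -0.02, -0.0], [0.0, -0.0, -1.0]]
wrist_force: [0.1, -0.1, 0.2]
gripper_width: 0.758
gripper_force: 0.0
time_s: 10.05
tcp_pos: [0.4643, 0.3306, 0.2916]
ee_rot: [[0.021, -1.0, 0.01], [-1.0, -0.021, 0.008], [-0.008, -0.01, -1.0]]
wrist_force: [0.1, 0.9, 0.5]
gripper_width: 0.805
gripper_force: 0.0
10.05 [0.46427766 0.33059172 0.29156236] [[0.021, -1.0, 0.01], [-1.0, -0.021, 0.008], [-0.008, -0.01, -1.0]] [ 51.82430595  13.92517105  -1.38076759   0.16491789 -73.95804881
 -50.68731811]
```

View pics/w3.png

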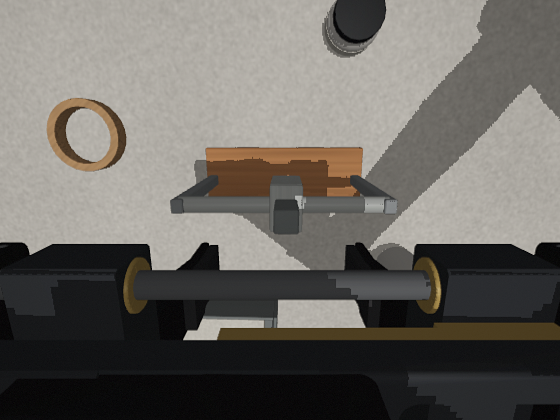

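The saddle hangs upright astride the bar, with its grip at about (286,215). Next I'll go to the tongue.

```bash
python3 -m handwheel '[[[0,0,-1.4,0,0,0,0.06],[0,0,-1.4,0,0,0,0.06],[0,0,-1.4,0,0,0,0.06],[0,0,-1.4,0,0,0,0.06],[0,0,-1.4,0,0,0,0.06],[0,0,-1.4,0,0,0,0.06],[0,0,-1.4,0,0,0,0.06],[0,0,-1.4,0,0,0,0.06],[0,0,-1.4,0,0,0,0.06],[0,0,-1.4,0,0,0,0.06],[0,0,-1.4,0,0,0,0.06],[0,0,-0.97,0,0,0,0.06]]]'; python3 -m handwheel '[[[0,0,0,-0.01134,0.0448,0,0.06],[0,0,0,-0.01134,0.0448,0,0.06],[0,0,0,-0.01134,0.0448,0,0.06],[0,0,0,-0.01134,0.0448,0,0.06],[0,0,0,-0.01134,0.0448,0,0.06],[0,0,0,-0.01134,0.0448,0,0.06],[0,0,0,-0.01134,0.0448,0,0.06],[0,0,0,-0.01134,0.0448,0,0.06],[0,0,0,-0.01134,0.0448,0,0.06],[0,0,0,0,0,0.045,0.06],[0,0,0,0,0,0.045,0.06],[0,0,0,0,0,0,0.06]]]'; python3 look.py w4
```

```text
time_s: 11.3
tcp_pos: [0.4613, 0.3284, 0.2832]
ee_rot: [[0.986, 0.167, -0.002], [0.167, -0.986, -0.002], [-0.002, 0.001, -1.0]]
wrist_force: [0.3, -0.2, 0.2]
gripper_width: 0.687
gripper_force: 0.0
time_s: 12.5
tcp_pos: [0.4209, -0.0865, 0.1887]
ee_rot: [[0.987, 0.16, -0.016], [0.16, -0.987, -0.0], [-0.015, -0.002, -1.0]]
wrist_force: [-0.9, -1.0, -0.7]
gripper_width: 0.691
gripper_force: 0.0
12.5 [ 0.42093675 -0.0865005   0.1887473 ] [[0.987, 0.16, -0.016], [0.16, -0.987, -0.0], [-0.015, -0.002, -1.0]] [ 10.11487478   4.99383086 -27.69644402  -0.15783294 -58.19247086
  89.16313861]
```

View pics/w4.png

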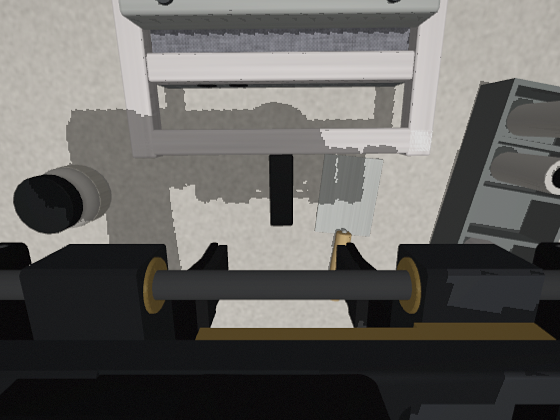

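The tongue spans about x 269–293 and rows 154–225.

```bash
python3 -m handwheel '[[[0,0,0,0,0,0,0.06]]]'
python3 - <<'E'
from h import *
import pickle
s=pickle.load(open('pics/w4.pkl','rb'));t=r.sense()
print(t['tcp_pos'],np.round(t['ee_rot'],4).tolist())
for uv,z in [((269.5,190),.091),((293,190),.091),((281.5,225),.091),((281.5,154.5),.095),((133,156),.095),((430,153.5),.095)]:
    p=onz('wrist',uv,z,s);print(uv,p.round(4),(np.array(t['ee_rot']).T@(p-t['tcp_pos'])).round(4))
E
```

```text
time_s: 12.65
tcp_pos: [0.428, -0.0856, 0.1963]
ee_rot: [[0.986, 0.164, 0.002], [0.164, -0.986, -0.001], [0.002, 0.001, -1.0]]
wrist_force: [1.1, 0.6, 0.5]
gripper_width: 0.686
gripper_force: 0.0
[ 0.4279777  -0.08555316  0.19629066] [[0.9865, 0.1638, 0.0023], [0.1638, -0.9865, -0.0008], [0.0021, 0.0011, -1.0]]
(269.5, 190) [ 0.4401 -0.0733  0.091 ] [ 0.0137 -0.0102  0.1053]
(293, 190) [ 0.4432 -0.0928  0.091 ] [0.0136 0.0095 0.1053]
(281.5, 225) [ 0.4113 -0.0882  0.091 ] [-0.0171 -0.0003  0.1053]
(281.5, 154.5) [ 0.471  -0.0785  0.095 ] [ 0.0434 -0.      0.1014]
(133, 156) [0.4508 0.0388 0.095 ] [ 0.0426 -0.119   0.1012]
(430, 153.5) [ 0.4907 -0.1955  0.095 ] [0.0437 0.1187 0.1015]
```

```bash
python3 -m handwheel '[[[0,0,0,0.0015,0,0.03,0.06],[0,0,0,0,0,0.04,0.06],[0,0,0,0,0,0.035,0.06],[0,0,0,0,0,0.02,0.06],[0,0,0,0,0,0.005,0.06],[0,0,0,0,0,0,0.03],[0,0,0,0,0,0,0.01],[0,0,0,0,0,0,0.01],[0,0,0,0,0,0,0.01],[0,0,0,0,0,0,0.01],[0,0,0,0,0,0,0.01],[0,0,0,0,0,0,0.01]]]'; python3 -m handwheel '[[[0,0,0,0,0,0,0.01],[0,0,0,0,0,0,0.01],[0,0,0,0,0,0,0.01],[0,0,0,0,0,0,0.01]]]'
```

```text
time_s: 13.85
tcp_pos: [0.4282, -0.0847, 0.0651]
ee_rot: [[0.987, 0.162, 0.0], [0.162, -0.987, 0.001], [0.001, -0.001, -1.0]]
wrist_force: [-1.9, 5.6, 3.2]
gripper_width: 0.223
gripper_force: 30.0
time_s: 14.25
tcp_pos: [0.4282, -0.0847, 0.0651]
ee_rot: [[0.987, 0.163, 0.0], [0.163, -0.987, 0.001], [0.001, -0.001, -1.0]]
wrist_force: [-2.4, 4.3, 2.7]
gripper_width: 0.225
gripper_force: 30.0
```

Run:
```python
import numpy as np
f,u=.2282,.0090
th=np.concatenate([[0,.02],np.linspace(.07,1.35,25)])
x=f-(f*np.cos(th)-u*np.sin(th));z=f*np.sin(th)+u*np.cos(th)-u
d=np.round(np.c_[np.diff(x.round(4)),-np.diff(z.round(4))],4)
for i in range(len(d)):print(i+1,th[i+1].round(3),d[i],x[i+1].round(4),z[i+1].round(4))
```

```text
1 0.02 [ 0.0002 -0.0046] 0.0002 0.0046
2 0.07 [ 0.001  -0.0113] 0.0012 0.0159
3 0.123 [ 0.0016 -0.0121] 0.0028 0.028
4 0.177 [ 0.0023 -0.012 ] 0.0051 0.04
5 0.23 [ 0.003  -0.0118] 0.0081 0.0518
6 0.283 [ 0.0035 -0.0116] 0.0116 0.0634
7 0.337 [ 0.0042 -0.0115] 0.0158 0.0749
8 0.39 [ 0.0048 -0.0112] 0.0206 0.0861
9 0.443 [ 0.0053 -0.0109] 0.0259 0.097
10 0.497 [ 0.006  -0.0106] 0.0319 0.1076
11 0.55 [ 0.0065 -0.0103] 0.0384 0.1179
12 0.603 [ 0.007 -0.01 ] 0.0454 0.1279
13 0.657 [ 0.0076 -0.0095] 0.053 0.1374
14 0.71 [ 0.008  -0.0092] 0.061 0.1466
15 0.763 [ 0.0085 -0.0087] 0.0695 0.1553
16 0.817 [ 0.009  -0.0082] 0.0785 0.1635
17 0.87 [ 0.0094 -0.0077] 0.0879 0.1712
18 0.923 [ 0.0098 -0.0072] 0.0977 0.1784
19 0.977 [ 0.0102 -0.0067] 0.1079 0.1851
20 1.03 [ 0.0105 -0.0062] 0.1184 0.1913
21 1.083 [ 0.0109 -0.0055] 0.1293 0.1968
22 1.137 [ 0.0111 -0.005 ] 0.1404 0.2018
23 1.19 [ 0.0113 -0.0044] 0.1517 0.2062
24 1.243 [ 0.0116 -0.0038] 0.1633 0.21
25 1.297 [ 0.0118 -0.0031] 0.1751 0.2131
26 1.35 [ 0.0119 -0.0025] 0.187 0.2156
```

```bash
python3 -m handwheel '[[[0,0,0,0.0002,0,-0.0046,0.01],[0,0,0,0.001,0,-0.0113,0.01],[0,0,0,0.0016,0,-0.0121,0.01],[0,0,0,0.0023,0,-0.012,0.01],[0,0,0,0.003,0,-0.0118,0.01],[0,0,0,0,0,0,0.01]]]'
```

```text
time_s: 14.85
tcp_pos: [0.4361, -0.0834, 0.1173]
ee_rot: [[0.987, 0.162, 0.0], [0.162, -0.987, 0.001], [0.001, -0.001, -1.0]]
wrist_force: [1.2, 4.9, -3.5]
gripper_width: 0.229
gripper_force: 30.0
```

```bash
python3 -m handwheel '[[[0,0,0,0.0035,0,-0.0116,0.01],[0,0,0,0.0042,0,-0.0115,0.01],[0,0,0,0.0048,0,-0.0112,0.01],[0,0,0,0.0053,0,-0.0109,0.01],[0,0,0,0.006,0,-0.0106,0.01],[0,0,0,0.0065,0,-0.0103,0.01],[0,0,0,0.007,0,-0.01,0.01],[0,0,0,0.0076,0,-0.0095,0.01],[0,0,0,0,0,0,0.01]]]'
```

```text
time_s: 15.75
tcp_pos: [0.48, -0.0759, 0.2025]
ee_rot: [[0.987, 0.162, -0.002], [0.162, -0.987, 0.001], [-0.002, -0.002, -1.0]]
wrist_force: [-2.9, 4.8, -1.7]
gripper_width: 0.228
gripper_force: 30.0
```

```bash
python3 -m handwheel '[[[0,0,0,0.008,0,-0.0092,0.01],[0,0,0,0.0085,0,-0.0087,0.01],[0,0,0,0.009,0,-0.0082,0.01],[0,0,0,0.0094,0,-0.0077,0.01],[0,0,0,0.0098,0,-0.0072,0.01],[0,0,0,0.0102,0,-0.0067,0.01],[0,0,0,0.0105,0,-0.0062,0.01],[0,0,0,0,0,0,0.01]]]'
```

```text
time_s: 16.55
tcp_pos: [0.5446, -0.0649, 0.256]
ee_rot: [[0.987, 0.163, -0.003], [0.163, -0.987, 0.002], [-0.003, -0.002, -1.0]]
wrist_force: [-3.2, 5.7, 0.3]
gripper_width: 0.224
gripper_force: 30.0
```

```bash
python3 -m handwheel '[[[0,0,0,0.0109,0,-0.0055,0.01],[0,0,0,0.0111,0,-0.005,0.01],[0,0,0,0.0113,0,-0.0044,0.01],[0,0,0,0.0116,0,-0.0038,0.01],[0,0,0,0,0,0,0.01],[0,0,0,0,0,0,0.01]]]'
```

```text
time_s: 17.15
tcp_pos: [0.5886, -0.0574, 0.2742]
ee_rot: [[0.987, 0.163, -0.003], [0.163, -0.987, 0.002], [-0.002, -0.003, -1.0]]
wrist_force: [-2.0, 6.7, -1.4]
gripper_width: 0.225
gripper_force: 30.0
```

```bash
python3 -m handwheel '[[[0,0,0,0.0118,0,-0.0031,0.01],[0,0,0,0.012,0,-0.0025,0.01],[0,0,0,0,0,0,0.01],[0,0,0,0,0,0,0.01],[0,0,0,0,0,0,0.01]]]'
python3 - <<'E'
from h import *
s=r.sense();R=s['ee_rot'];p=np.array(s['tcp_pos'])-.0187*np.array([0,0,1]);p=np.array(s['tcp_pos'])+np.array([0,0,.0187])
h=np.array([.6535,-.0483,.075]);d=np.array([.9867,.1625,0]);f=(h-p)@d;u=p[2]-.075
print(f,u,np.hypot(f,u),np.arctan2(u,f)-np.arctan2(.010,.227),s['moment'])
a=cams.capture('side')[:,:,::-1];b=cams.capture('top')[:,:,::-1]
C=np.zeros((600,800,3),np.uint8);C[:450,:480]=cv2.resize(a[130:280,210:370],None,fx=3,fy=3,interpolation=2);C[:600,480:]=cv2.resize(b[110:310,235:341],(320,600));cv2.imwrite('pics/end.png',C)
E
```

```text
time_s: 17.65
tcp_pos: [0.6121, -0.0535, 0.2797]
ee_rot: [[0.987, 0.163, -0.002], [0.163, -0.987, 0.002], [-0.002, -0.003, -1.0]]
wrist_force: [-1.0, 6.8, -2.3]
gripper_width: 0.228
gripper_force: 30.0
0.04171041443888844 0.2233981225581158 0.22725861883579854 1.3421883334034044 [1.80350617 0.54938085 0.06268594]
```

View pics/end.png

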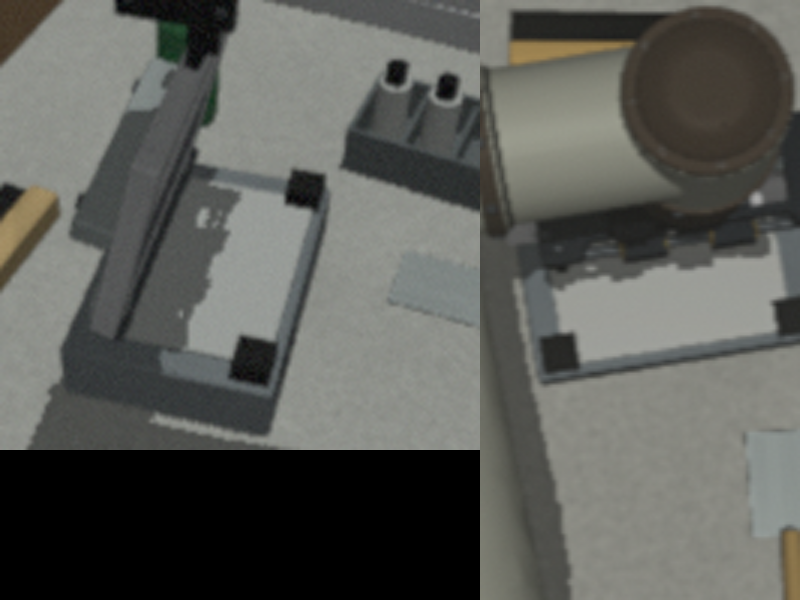

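The screen stands near-upright with its tongue between the fingers. The measured radius is 227 mm, as expected, and the angle is about 1.342 rad. I'll nudge it, let it settle, then finish.

```bash
python3 -m handwheel '[[[0,0,0,0.0015,0,-0.0003,0.01],[0,0,0,0,0,0,0.01],[0,0,0,0,0,0,0.01],[0,0,0,0,0,0,0.01],[0,0,0,0,0,0,0.01]]]' && python3 -c "
from station import r
print(r.finish_job())"
```

```text
time_s: 18.25
tcp_pos: [0.613, -0.0533, 0.2799]
ee_rot: [[0.987, 0.163, -0.004], [0.163, -0.987, 0.002], [-0.003, -0.003, -1.0]]
wrist_force: [-2.5, 5.8, -0.3]
gripper_width: 0.229
gripper_force: 30.0
the job is handed in; nothing more can be done
None
```

The job is handed in at 18.25 s: the saddle hangs astride the rail's bar, let go before the screen was touched, and the tongue is still pinched with the screen held at about 1.35 rad by my measurement; no verdict was shown.

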